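Zero the lamp dial and hold a glass cell in the photometer beam

TASK

Turn the filter dial on top of the lamp house until its white pointer line reads zero (the orange mark), so that the beam is unfiltered. Then lift the blue-stoppered glass cell out of the rack, gripping it by its two frosted faces only and never touching its clear windows or stopper, and hold it still and upright in the gap between lamp and detector so that the beam passes squarely through the middle of its clear windows, the cell touching nothing there. Finish while still holding it in the beam, with the dial still at zero and the other cells and the loose things on the bench left alone.

Things in the scene. Friction and masses are not known exactly. Their poses are not given: they have to be found in the camera images.
- dial (a joint): Filter dial on top of the lamp house, turning about a vertical axis, in rad. 0 = white pointer line at the orange zero mark, on the side towards the robot (bench's -x); positive = anticlockwise from above. Stops at -1.6 and 1.6. Starts well on the positive side; stays where it is left (friction about 0.04 N m). Ticks every 15 degrees.
- dial_grip (a point): On the dial's axis, 10 mm below the top of its bar grip: an upright black bar 46 mm long, 13 mm thick, 26 mm high, on a round skirt 54 mm across whose upper face is 16 mm below this point; the lamp house's flat top (84 x 100 mm) is 22 mm below it. The point turns with the dial: x lies along the bar (white pointer line at the -x end), y across it.
- beam (a point): Middle of the light gap, on the axis of the 6 mm beam, 100 mm above the table. y lies along the beam (level) towards the lamp, z up, -x towards the robot. The gap is 84 mm long, open above and at both sides: the lamp's black tube (42 mm across) ends at y = +42 mm, the detector's (36 mm across) at y = -42 mm; below is only the rail.
- cell_mid (a point): Centre of the blue-stoppered glass cell, half-way up its 50 mm of glass. The cell is 20 mm wide along x (between its two frosted, matt white faces), 30 mm long along y (the light path, between its two clear windows), 50 mm high, with a round blue stopper 14 mm across and 10 mm high on top; about 50 g. It stands in one of the rack's three pockets.
- cell: The blue-stoppered cell as a whole; origin at the centre of its underside, axes as for its centre point: x through the frosted faces, y through the clear windows, z up.
- cell_window_a: Clear window at the -y end of the blue-stoppered cell: upright pane 15 mm wide, 50 mm high, 2.5 mm thick, its outer face 15 mm from the cell's axis. Not to be touched. Origin at the cell's underside.
- cell_window_b: Clear window at the +y end of the blue-stoppered cell, same size. Not to be touched.
- bench: Photometer bench: rail (top 24 mm high), lamp house, tubes, detector. Fixed; placed and turned differently each time. Origin at table height below the middle of the gap, axes as the beam point. Lamp house: y 88 to 188 mm, x -42 to 42, top 144 mm high, dial to 177; detector box: y -90 to -150 mm, x -30 to 30, top 132 mm high.
- rack: Grey block 52 x 156 x 22 mm, fixed to the table, three rectangular pockets 14 mm deep in a row along its y axis, 50 mm apart, about 1 mm of play around each cell. Origin at table height under its middle. Cells stand with their frosted faces towards its +x and -x sides; 36 mm of their glass is above the rack's top.
- cell_orange_mid (a point): Centre (half-way up) of the orange-stoppered cell in the rack, same size; to be left alone.
- cell_white_mid (a point): Centre (half-way up) of the white-stoppered cell in the rack, same size; to be left alone.
- bottle_orange: Reagent bottle with orange cap, 66 mm across, 155 mm high, beyond the detector's end of the bench; origin at the centre of its underside; leave alone.
- bottle_blue: Reagent bottle with blue cap, 66 mm across, 155 mm high, beyond the lamp's end of the bench; origin at the centre of its underside; leave alone.
- dropper: Small amber bottle with black cap, 32 mm across, 68 mm high, front left; origin at the centre of its underside; leave alone.
- beaker: Glass beaker, 68 mm across, 85 mm high, left; origin at the centre of its underside; leave alone.
- cell_stopper: Round blue stopper on top of that cell, 14 mm across, 10 mm high; origin at its underside, on the upper edge of the glass. Not to be touched.
- screwdriver: Screwdriver, 160 mm long, lying on the table in front of the robot; leave alone.
Not all that is in view belongs to the job. Leave any yellow look-alike of the cell alone.

How it is judged:
By the outcome, as a careful person would: the job done as asked, in the order asked, and still so for the second after the job is handed in, while the arm keeps its last pose, push and grip.
It also fails if it takes over 54 s, if anything falls off the work surface, if the arm or the gripper's body presses on something with over 40 N, if the wrist force passes 120 N, or if a joint passes its speed limit or range.

ROBOT

A 7-joint arm with a two-finger parallel gripper is mounted at the origin on the work surface. World frame = base frame: x ahead of the robot, y to its left, z up, the work surface at z = 0. Lengths are in m, angles in rad, forces in N, time in s.
With the tool pointing down it reaches from about 0.4 to 0.875 m from the base axis. Payload 19.3 kg.
Tool frame: the origin (TCP) lies at the very end of the fingers, on their centre line; the grasp point (between the pads) lies 19 mm behind it; z points along the fingers, y is the direction in which the jaws open and shut (so a half turn about z gives the same grasp; the last joint's range is limited). The gripper opens to 85 mm and grips with 20 to 120 N. Pads are 22 mm wide; open, the fingers measure 114 mm over their backs; the gripper's body (76 mm by 85 mm) begins 54 mm behind the grasp point. The pads swing forward as they close: fully open they stand 13 mm farther back than shut.
Start: joints at [-0.07, 0.521, -0.036, 1.599, 0.021, 1.021, -0.113], TCP at [0.625, -0, 0.231] pointing down, gripper open.
Joint ranges: [-2.91, 2.91], [-0.3, 2.13], [-1.5, 1.42], [0.17, 2.43], [-1.26, 4.41], [0.16, 1.93], [-2.52, 2.52]. Speed limits (rad/s): [1.89, 1.89, 2.39, 2.39, 3.01, 3.01, 3.01].

INTERFACE

Orientations are given as [roll, pitch, yaw] about the fixed x, y, z axes, in that order (R = Rz(yaw) Ry(pitch) Rx(roll)).
In Python, from workcell import bot, grab_frame, calibration, workorder gives the robot as it stands.
- The arm moves only by the tool move_arm, never from a script. Its arguments are lists of equal length, an entry for each row: "jaw": the closure in counts, from 0 (fully open) to 255 (shut); "dp": the shift along the tool's x, y, z in units of 800 mm (1.0 is 800 mm), a list of three; "rotation": the turn, a rotation vector about the tool's x, y, z in units of pi rad (1.0 is pi rad), a list of three. In form: {"jaw": [jaw, ...], "dp": [[dx, dy, dz], ...], "rotation": [[rx, ry, rz], ...]}. A call has 1 to 10 rows; each row shifts and turns the commanded pose from where the row before left it, along the tool's axes as they then stand; what a row does not reach is not made up. A row lasts 1/8 s, in which the tool goes at most 62.5 mm and 10.7 degrees, less where a joint would pass 70% of its speed; a pose out of reach is approached as far as the arm can. A call with a number of a shift or a turn outside -1 to 1 is refused whole. A call with a gripper value outside its range is refused whole. The fingers move at their own pace and stop on an object; "squeeze" is the grip in N (left out, the last holds). Time passes only in rows, so rows that do not move let the fingers close. It gives the time, the measured TCP pose, the force and the opening at its end, in the units of the state.
- bot.observe(): the state, without advancing time (a new reading comes with each control period).
- grab_frame(name): name is "scene" or "side" or "wrist"; returns the picture (480x640x3 uint8, blue, green, red); there is no depth.
- calibration(name): a dict with "camera_matrix" (3x3 intrinsics, pixels), "T" (4x4, takes a point from camera to world coordinates). Camera axes: x right, y down, z forward; pixel columns grow to the right and rows downward; lengths in m; the calibration is good to about 2 mm. A picture is of the moment at which its call begins: read the wrist's pose just before it. calibration takes no time and is no camera call; for the wrist camera it gives the pose at the moment of the call.
- workorder.job_done(): hands the job in, once; it reports no verdict.
The state is a dict: "clock": time; "qpos": joint angles; "qd": joint speeds; "joint_efforts": joint torques, N m; "position": TCP position; "tool_rot": TCP orientation; "force": force on the tool from outside, world axes, zero at the start; "moment": the same for the moment, N m; "grip_width": finger opening in m.
Only numpy, scipy, OpenCV 4.12 (cv2) and the standard library are available. Lean on these libraries where they do the work, as an engineer would, in place of code of your own. Each camera call takes 0.05 s, during which the arm holds its last target. There are 200 camera calls.

## Working session

There is one attempt and no reset: what is moved stays moved. The work goes in short steps, Python scripts to look and compute and a tool call to move; the robot and the scene stay as the last step left them, time stands still between calls to the robot, and variables do not carry over. Pictures are saved under pics/ and viewed, about 8 in all and at most 12, crops included, and the job is handed in when it is done.

Besides the shell and the picture viewer there is one more tool, called after "Request:" in YAML: its name, and indented under it one key for each argument. move_arm: Moves the arm, as the interface text tells. Shifts and turns lie within -1 to 1; 1 stands for 800 mm of shift or pi rad of turn. Its arguments: {"type":"object","properties":{"jaw":{"type":"array","items":{"type":"number"}},"dp":{"type":"array","items":{"type":"array","items":{"type":"number","minimum":-1,"maximum":1}}},"rotation":{"type":"array","items":{"type":"array","items":{"type":"number","minimum":-1,"maximum":1}}},"squeeze":{"type":"number"}},"required":["jaw","dp","rotation"]}

```bash
mkdir -p pics; ls
cat > h.py <<'E'
import numpy as np, cv2
from workcell import bot, grab_frame, calibration, workorder
from scipy.spatial.transform import Rotation as R
def ray(c,u,v):
    K=np.array(c["camera_matrix"]);T=np.array(c["T"])
    d=T[:3,:3]@np.linalg.solve(K,[u,v,1.]);return T[:3,3],d
def onz(c,u,v,z):
    o,d=ray(c,u,v);return o+d*(z-o[2])/d[2]
def proj(c,p):
    K=np.array(c["camera_matrix"]);T=np.array(c["T"])
    q=K@(T[:3,:3].T@(np.array(p)-T[:3,3]));return q[:2]/q[2]
def tri(c1,p1,c2,p2):
    o1,d1=ray(c1,*p1);o2,d2=ray(c2,*p2)
    s=np.linalg.lstsq(np.c_[d1,-d2],o2-o1,rcond=None)[0]
    a,b=o1+s[0]*d1,o2+s[1]*d2;return (a+b)/2,np.linalg.norm(a-b)
E
python3 - <<'E'
from h import *
s=bot.observe();print(s)
for n in("scene","side","wrist"):
    c=calibration(n);np.save("pics/%s.npy"%n,c,allow_pickle=True);cv2.imwrite("pics/%s0.png"%n,grab_frame(n));print(n,np.round(c["T"],3).tolist(),np.array(c["camera_matrix"])[0,0])
E
```

```text
pics
{'clock': 0.0, 'qpos': array([-0.07019685,  0.52202967, -0.03632191,  1.6000028 ,  0.02120568,
        1.02109081, -0.11281498]), 'qd': array([-7.89351817e-04, -7.61874512e-05, -1.27916176e-03,  1.63663524e-03,
        1.16376865e-04, -9.60743349e-04,  1.32808166e-04]), 'joint_efforts': array([-4.24098413e-03, -9.27110124e+01,  1.97758444e+00, -3.69928443e+01,
        1.76317629e-02,  8.19846697e-03, -6.58496788e-05]), 'position': array([ 6.24663954e-01, -4.36236614e-05,  2.30717899e-01]), 'tool_rot': array([-3.14045065e+00,  8.90990179e-05,  1.57076640e+00]), 'force': array([-0.29533743, -1.76181295,  0.35266999]), 'moment': array([-0.02997118,  0.00010898, -0.03647471]), 'grip_width': 0.08547995637154208}
scene [[-0.122, 0.591, -0.797, 1.626], [0.993, 0.076, -0.096, 0.103], [0.004, -0.803, -0.596, 0.946], [0.0, 0.0, 0.0, 1.0]] 543.4681547255938
side [[0.715, -0.528, 0.458, -0.063], [-0.699, -0.529, 0.481, -0.651], [-0.011, -0.664, -0.747, 1.107], [0.0, 0.0, 0.0, 1.0]] 598.6877290304678
wrist [[1.0, 0.001, -0.002, 0.625], [0.0, -0.962, -0.274, 0.07], [-0.002, 0.274, -0.962, 0.374], [0.0, 0.0, 0.0, 1.0]] 368.7384854255328
```

View pics/scene0.png

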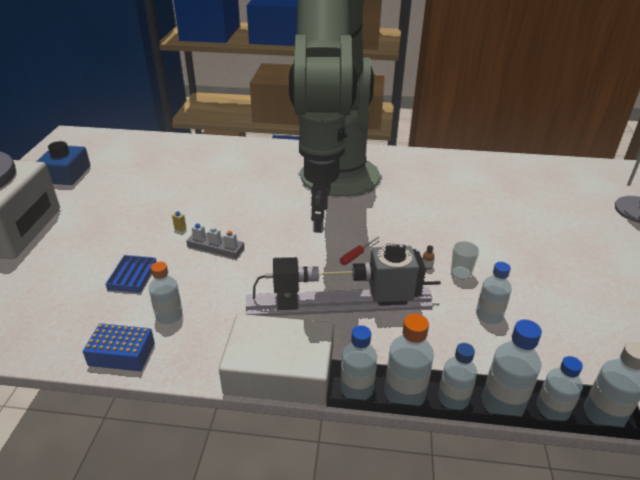

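View pics/side0.png

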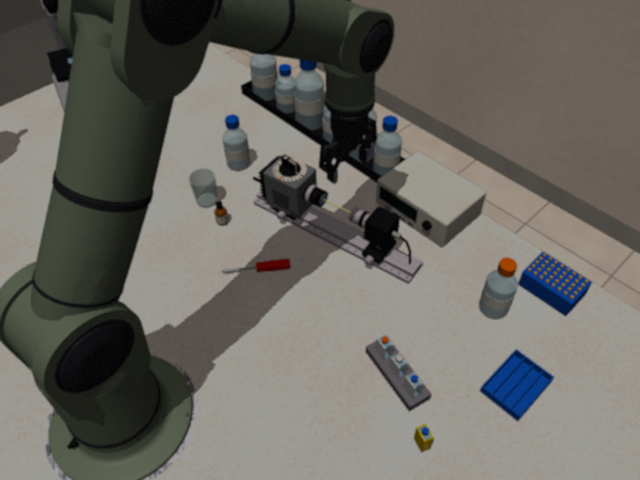

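The scene view shows the dial around (396,253) and the rack stoppers at about (198,229), (215,232) and (230,236), with the yellow decoy at (179,218). In the side view the dial is at (289,165), the blue stopper at (415,380), orange at (385,341) and the decoy at (424,432). Next I'll measure from colour masks and view zoomed crops.

Run:
```python
from h import *
C={n:np.load("pics/%s.npy"%n,allow_pickle=True).item() for n in("scene","side")}
I={n:cv2.imread("pics/%s0.png"%n) for n in C}
def blobs(n,lo,hi,roi):
    x0,y0,x1,y1=roi;h=cv2.cvtColor(I[n],cv2.COLOR_BGR2HSV)[y0:y1,x0:x1]
    m=cv2.inRange(h,lo,hi);k,_,st,ce=cv2.connectedComponentsWithStats(m)
    return [(np.round(ce[i]+[x0,y0],1),st[i,4]) for i in range(1,k) if st[i,4]>5]
bl=((100,120,60),(125,255,255));orr=((5,140,120),(18,255,255))
for n,r in(("scene",(170,205,250,260)),("side",(360,325,440,450))):
    print(n,blobs(n,*bl,r),blobs(n,*orr,r))
P=lambda a,b:print(np.round(tri(C["scene"],a,C["side"],b),3) if 0 else tri(C["scene"],a,C["side"],b))
P((396,252),(289,165))   #dial
P((198,227),(415,378));P((230,234),(385,340))
a=cv2.resize(I["scene"][225:315,240:440],(800,360),interpolation=cv2.INTER_CUBIC)
b=cv2.resize(I["side"][140:200,250:350],(400,240),interpolation=cv2.INTER_CUBIC)
c=cv2.resize(I["side"][330:410,360:440],(240,240),interpolation=cv2.INTER_CUBIC)
o=np.zeros((600,800,3),np.uint8);o[:360]=a;o[360:,:400]=b;o[360:,400:640]=c;cv2.imwrite("pics/m1.png",o)
```

```text
scene [(array([177. , 212.5]), np.int32(6)), (array([197. , 224.7]), np.int32(7))] [(array([229., 232.]), np.int32(9))]
side [(array([413.9, 378.1]), np.int32(38)), (array([424.8, 430.6]), np.int32(40))] [(array([384.6, 338.9]), np.int32(25))]
(array([0.61134401, 0.17699703, 0.15790522]), np.float64(0.000543542209826873))
(array([ 0.44215497, -0.36304328,  0.05998543]), np.float64(0.002215359949023427))
(array([ 0.46398617, -0.26621487,  0.06069347]), np.float64(0.0021542914184160774))
```

View pics/m1.png

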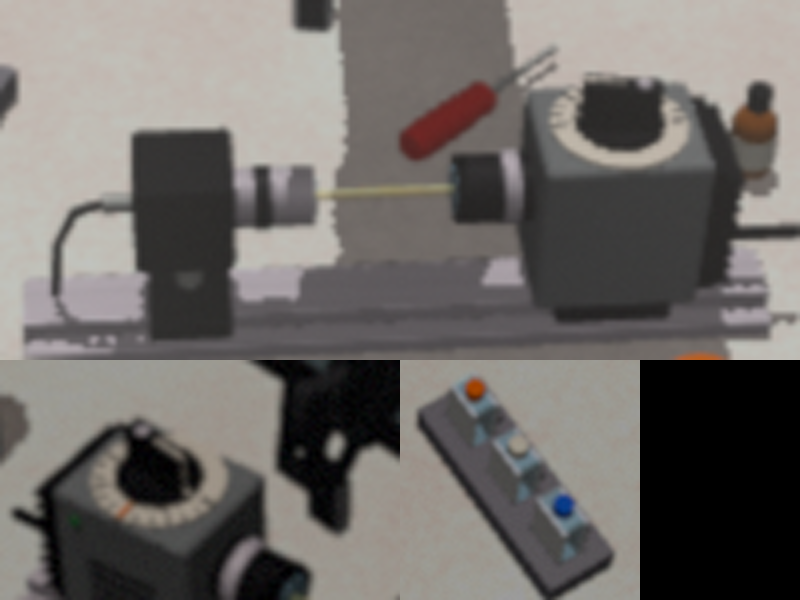

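View pics/wrist0.png

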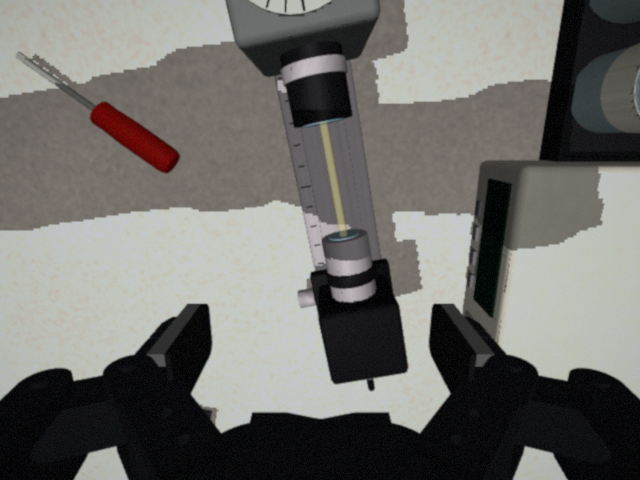

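Run:
```python
from h import *
C={n:np.load("pics/%s.npy"%n,allow_pickle=True).item() for n in("scene","side","wrist")}
w=C["wrist"];a=onz(w,322,122,.1);b=onz(w,345,237,.1);print(a,b,np.linalg.norm(a-b))
d=(a-b)/np.linalg.norm(a-b);m=(a+b)/2;print(m,"yaw",np.degrees(np.arctan2(-d[0],d[1])),"dial",m+d*.138)
# scene view beam ends
s=C["scene"];a=onz(s,240+455/4,225+188/4,.1);b=onz(s,240+316/4,225+194/4,.1);print(a,b,np.linalg.norm(a-b))
```

```text
[0.62576151 0.08177108 0.1       ] [ 0.64355812 -0.00205635  0.1       ] 0.08569572141305411
[0.63465981 0.03985736 0.1       ] yaw 11.98596949001525 dial [0.60600106 0.17484876 0.1       ]
[0.6272114  0.08218648 0.1       ] [6.43199845e-01 2.25397482e-04 1.00000000e-01] 0.08350598726794493
```

Request:
move_arm:
  jaw: [0,0,0,0,0,0]
  dp:
    - [0.05,-0.005,-0.01]
    - [0.06,-0.006,-0.01]
    - [0.06,-0.006,-0.01]
    - [0.05,-0.006,-0.01]
    - [0,0,0]
    - [0,0,0]
  rotation:
    - [0,0,0]
    - [0,0,0]
    - [0,0,0]
    - [0,0,0]
    - [0,0,0]
    - [0,0,0]

```text
clock: 0.9
position: [0.6066, 0.1752, 0.263]
tool_rot: [-3.141, 0.001, 1.57]
force: [0.1, 0.3, -0.4]
grip_width: 0.0855
```

Run:
```python
from h import *
print(bot.observe()["position"],bot.observe()["clock"])
c=calibration("wrist");np.save("pics/w1.npy",c,allow_pickle=True);f=grab_frame("wrist");cv2.imwrite("pics/w1.png",f)
u,v=proj(c,(0.607,0.175,.16)).astype(int);print(u,v)
x,y=max(u-100,0),max(v-100,0);cv2.imwrite("pics/w1c.png",cv2.resize(f[y:y+200,x:x+200],(600,600),interpolation=cv2.INTER_CUBIC));print(x,y)
```

```text
[0.60662287 0.17523312 0.26298705] 0.9
320 244
220 144
```

View pics/w1c.png

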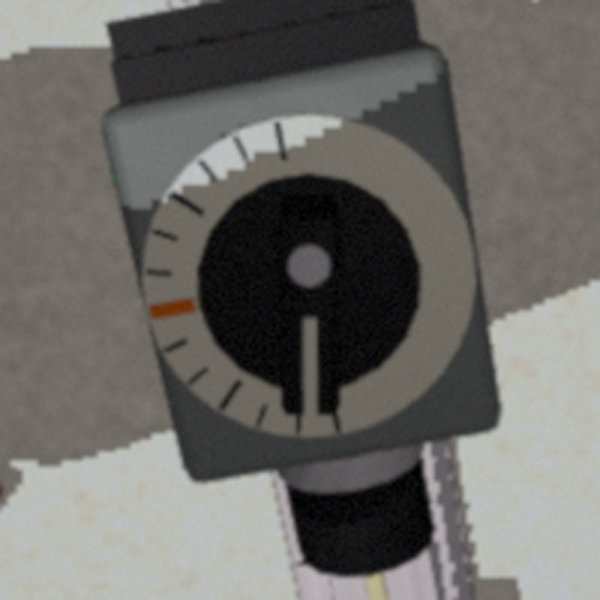

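Clear view: the pointer line runs straight down the image (world -y), from (323,250) to (323,282) in full-frame pixels, and the orange mark is at (277,247). That puts the dial at about +78°, and the bar already lies across the jaw axis. Next I'll refine the centre and angle.

Run:
```python
from h import *
c=np.load("pics/w1.npy",allow_pickle=True).item()
g=lambda u,v,z:onz(c,220+u/3,144+v/3,z)
print("screw",g(309,265,.176)); sk=g(309,277,.146);print("ring",sk)
a,b=g(309,320,.176),g(309,413,.176);d=b-a;pa=np.degrees(np.arctan2(d[1],d[0]))
o=g(172,309,.145)-sk;oa=np.degrees(np.arctan2(o[1],o[0]));print(pa,oa,"dial",(pa-oa)%360, "centre from line end",np.linalg.norm(b-g(309,265,.176)))
e=[g(*p,.144) for p in((106,120),(190,478),(498,425),(445,55))];print(np.mean(e,0),[np.degrees(np.arctan2(*(e[i]-e[j])[[1,0]])) for i,j in((0,1),(2,1),(3,2),(3,0))])
```

```text
screw [0.6083464  0.18781164 0.176     ]
ring [0.60855679 0.17726242 0.146     ]
-89.8756357310894 -165.97296143433857 dial 76.09732570324917 centre from line end 0.033931945888465
[0.60883887 0.17643151 0.144     ] [np.float64(100.64337515869775), np.float64(10.604595647558417), np.float64(100.33492971735471), np.float64(10.697863710902903)]
```

Request:
move_arm:
  jaw: [0,0,0,0,255,255,255,255,255,255]
  dp:
    - [0.0025,0.0025,0.05]
    - [0,0,0.05]
    - [0,0,0.034]
    - [0,0,0]
    - [0,0,0]
    - [0,0,0]
    - [0,0,0]
    - [0,0,0]
    - [0,0,0]
    - [0,0,0]
  rotation:
    - [0,0,0]
    - [0,0,0]
    - [0,0,0]
    - [0,0,0]
    - [0,0,0]
    - [0,0,0]
    - [0,0,0]
    - [0,0,0]
    - [0,0,0]
    - [0,0,0]
  squeeze: 30

```text
clock: 2.2
position: [0.6085, 0.1781, 0.1566]
tool_rot: [-3.142, -0.0, 1.571]
force: [-4.0, 0.1, 6.7]
grip_width: 0.0122
```

Request:
move_arm:
  jaw: [255,255,255,255,255,255,255,255,255,255]
  dp:
    - [0,0,0]
    - [0,0,0]
    - [0,0,0]
    - [0,0,0]
    - [0,0,0]
    - [0,0,0]
    - [0,0,0]
    - [0,0,0]
    - [0,0,0]
    - [0,0,0]
  rotation:
    - [0,0,0.05]
    - [0,0,0.05]
    - [0,0,0.05]
    - [0,0,0.05]
    - [0,0,0.05]
    - [0,0,0.05]
    - [0,0,0.05]
    - [0,0,0.05]
    - [0,0,0.03]
    - [0,0,0]

```text
clock: 3.45
position: [0.6108, 0.1761, 0.1567]
tool_rot: [3.139, -0.004, 0.217]
force: [12.5, -8.4, -3.0]
grip_width: 0.0124
```

Request:
move_arm:
  jaw: [255,0,0,0,0,0,0,0,0]
  dp:
    - [0,0,0]
    - [0,0,0]
    - [0,0,0]
    - [0,0,0]
    - [0,0,0]
    - [0,0,-0.05]
    - [0,0,-0.05]
    - [0,0,-0.04]
    - [0,0,0]
  rotation:
    - [0,0,0]
    - [0,0,0]
    - [0,0,0]
    - [0,0,0]
    - [0,0,0]
    - [0,0,0]
    - [0,0,0]
    - [0,0,0]
    - [0,0,0]

```text
clock: 4.58
position: [0.6095, 0.1782, 0.2705]
tool_rot: [-3.141, -0.004, 0.22]
force: [-0.0, -0.1, 0.3]
grip_width: 0.0856
```

Run:
```python
from h import *
print(bot.observe()["position"],bot.observe()["tool_rot"],bot.observe()["clock"])
c=calibration("wrist");np.save("pics/w2.npy",c,allow_pickle=True);f=grab_frame("wrist");cv2.imwrite("pics/w2.png",f)
u,v=proj(c,(0.6085,0.177,.16)).astype(int)
x,y=max(u-100,0),max(v-100,0);cv2.imwrite("pics/w2c.png",cv2.resize(f[y:y+200,x:x+200],(600,600),interpolation=cv2.INTER_CUBIC));print(x,y)
```

```text
[0.60951196 0.17822059 0.27053643] [-3.1408139  -0.00383365  0.21989096] 4.575
222 142
```

View pics/w2c.png

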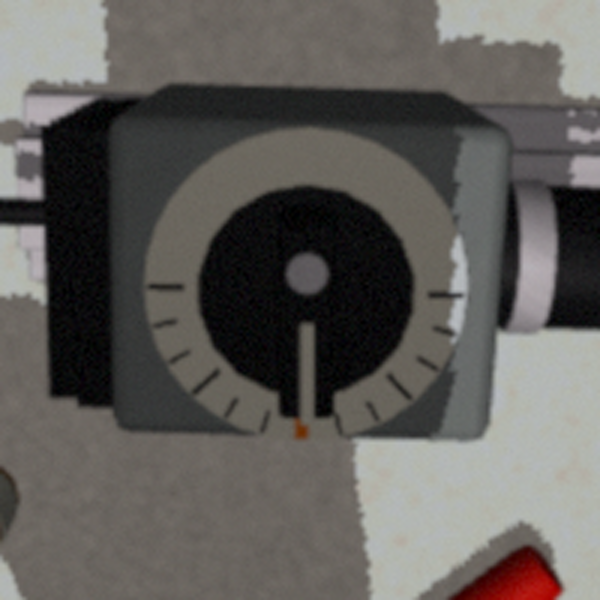

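```bash
cat > dial.py <<'E'
from h import *
import sys
def dial(c,f,x,y):
    big=cv2.resize(f[y:y+200,x:x+200],(600,600),interpolation=cv2.INTER_CUBIC)
    g=lambda p,z:onz(c,x+(p[0]+.5)/3-.5,y+(p[1]+.5)/3-.5,z)
    ang=lambda d:np.degrees(np.arctan2(d[1],d[0]))
    gray=cv2.cvtColor(big,cv2.COLOR_BGR2GRAY)
    m=(gray>75).astype(np.uint8);m[:315]=0;m[408:]=0;m[:,:270]=0;m[:,345:]=0
    k,l,st,ce=cv2.connectedComponentsWithStats(m);i=1+np.argmax([(s[3]>50)*s[4]for s in st[1:]])
    ys,xs=np.where(l==i);
    a,b=np.polyfit(ys,xs,1);p0=g((a*330+b,330),.176);p1=g((a*400+b,400),.176);pa=ang(p1-p0)
    h=cv2.cvtColor(big,cv2.COLOR_BGR2HSV);o=cv2.inRange(h,(4,150,70),(18,255,255));o[:380]=0;o[460:]=0
    oy,ox=np.where(o>0);O=g((ox.mean(),oy.mean()),.145)
    D=np.array([.6085,.177]);print("line",st[i],pa%360,"line point near centre",p0,p1,"orange",O,ang(O[:2]-D)%360)
    return g,ang
if __name__=="__main__":
    c=np.load("pics/w2.npy",allow_pickle=True).item();f=cv2.imread("pics/w2.png")
    g,ang=dial(c,f,222,142)
    print("ticks",ang(g((445,296),.145)-g((165,287),.145)),(g((445,296),.145)+g((165,287),.145))/2)
    print("house",ang(g((480,440),.144)-g((130,430),.144)))
E
python3 dial.py
```

```text
line [ 301  325   13   83 1030] 192.6362444104579 line point near centre [0.6068928  0.17581912 0.176     ] [0.59058021 0.17216199 0.176     ] orange [0.57083171 0.16909682 0.145     ] 191.84934536591805
ticks -79.27175492148717 [0.60752023 0.17611698 0.145     ]
house -79.11687763720029
```

The pointer points at 192.6°, and bench -x (from the ticks and house edge) is 190.8°. The dial is about +1.8° off, which matches the jaw yaw at release. I'll regrip and add 1.8°.

Request:
move_arm:
  jaw: [0,0,0,0,255,255,255,255,255,255]
  dp:
    - [-0.002,0.0015,0.05]
    - [0,0,0.05]
    - [0,0,0.0425]
    - [0,0,0]
    - [0,0,0]
    - [0,0,0]
    - [0,0,0]
    - [0,0,0]
    - [0,0,0]
    - [0,0,0]
  rotation:
    - [0,0,0]
    - [0,0,0]
    - [0,0,0]
    - [0,0,0]
    - [0,0,0]
    - [0,0,0]
    - [0,0,0]
    - [0,0,0]
    - [0,0,0.01]
    - [0,0,0]

```text
clock: 5.88
position: [0.6077, 0.1755, 0.1548]
tool_rot: [3.141, -0.001, 0.187]
force: [-0.4, -5.0, 5.9]
grip_width: 0.0126
```

Request:
move_arm:
  jaw: [255,0,0,0,0,0,0,0,0]
  dp:
    - [0,0,0]
    - [0,0,0]
    - [0,0,0]
    - [0,0,0]
    - [0,0,0]
    - [0,0,-0.05]
    - [0,0,-0.05]
    - [0,0,-0.04]
    - [0,0,0]
  rotation:
    - [0,0,0]
    - [0,0,0]
    - [0,0,0]
    - [0,0,0]
    - [0,0,0]
    - [0,0,0]
    - [0,0,0]
    - [0,0,0]
    - [0,0,0]

```text
clock: 7.0
position: [0.6083, 0.1767, 0.2685]
tool_rot: [-3.141, -0.004, 0.188]
force: [-0.6, 0.7, -1.8]
grip_width: 0.0857
```

Run:
```python
from dial import *
s=bot.observe();print(s["position"],s["tool_rot"],s["clock"])
c=calibration("wrist");np.save("pics/w3.npy",c,allow_pickle=True);f=grab_frame("wrist");cv2.imwrite("pics/w3.png",f)
u,v=proj(c,(0.6085,0.177,.16)).astype(int);dial(c,f,u-100,v-100)
# plan: to above the cell
R0=R.from_euler("xyz",s["tool_rot"]).as_matrix();t=np.array([.442,-.362,.27])
print("yaw turn to 77.3deg:",77.3-np.degrees(s["tool_rot"][2]))
d=R0.T@(t-s["position"]);print("dp",d/.8)
```

```text
[0.60825184 0.17665362 0.26847986] [-3.14076164 -0.00380133  0.18842481] 7.0
line [ 302  323   12   85 1011] 190.92599324177928 line point near centre [0.60658877 0.17581346 0.176     ] [0.59033978 0.17267675 0.176     ] orange [0.57053651 0.16896308 0.145     ] 191.95311280867722
yaw turn to 77.3deg: 66.50405353678778
dp [-0.33024722  0.62247065 -0.00367286]
```

Request:
move_arm:
  jaw: [0,0,0,0,0,0,0,0]
  dp:
    - [0,0,0]
    - [0,0,0]
    - [0,0,0]
    - [0,0,0]
    - [0,0,0]
    - [0,0,0]
    - [0,0,0]
    - [0,0,0]
  rotation:
    - [0,0,-0.05]
    - [0,0,-0.05]
    - [0,0,-0.05]
    - [0,0,-0.05]
    - [0,0,-0.05]
    - [0,0,-0.05]
    - [0,0,-0.05]
    - [0,0,-0.0195]

```text
clock: 8.05
position: [0.6069, 0.1763, 0.2648]
tool_rot: [-3.14, 0.001, 1.353]
force: [0.3, -0.7, 0.1]
grip_width: 0.0849
```

Request:
move_arm:
  jaw: [0,0,0,0,0,0,0,0,0,0]
  dp:
    - [-0.07,-0.005,0]
    - [-0.07,-0.005,0]
    - [-0.07,-0.005,0]
    - [-0.07,-0.005,0]
    - [-0.07,-0.005,0]
    - [-0.07,-0.005,0]
    - [-0.07,-0.006,0]
    - [-0.07,-0.006,0]
    - [-0.07,-0.006,0]
    - [-0.07,-0.006,0]
  rotation:
    - [0,0,0]
    - [0,0,0]
    - [0,0,0]
    - [0,0,0]
    - [0,0,0]
    - [0,0,0]
    - [0,0,0]
    - [0,0,0]
    - [0,0,0]
    - [0,0,0]

```text
clock: 9.3
position: [0.4411, -0.3617, 0.2651]
tool_rot: [-3.14, -0.001, 1.35]
force: [0.6, 0.1, 0.2]
grip_width: 0.0853
```

Request:
move_arm:
  jaw: [0,0,0,0]
  dp:
    - [0,0,0.03]
    - [0,0,0.04]
    - [0,0,0]
    - [0,0,0]
  rotation:
    - [0,0,0]
    - [0,0,0]
    - [0,0,0]
    - [0,0,0]

```text
clock: 9.8
position: [0.4423, -0.3605, 0.2107]
tool_rot: [3.141, 0.0, 1.349]
force: [-1.1, -2.0, 0.4]
grip_width: 0.0853
```

Run:
```python
from h import *
s=bot.observe();print(s["position"],s["tool_rot"],s["clock"],s["qpos"])
c=calibration("wrist");np.save("pics/w4.npy",c,allow_pickle=True);f=grab_frame("wrist");cv2.imwrite("pics/w4.png",f)
```

```text
[ 0.44230396 -0.36046227  0.21068906] [3.14149647e+00 1.31790125e-04 1.34934174e+00] 9.8 [ 0.42889672  0.46660661  0.20922007  1.777616   -0.11856718  0.90944772
  0.46786816]
```

View pics/w4.png

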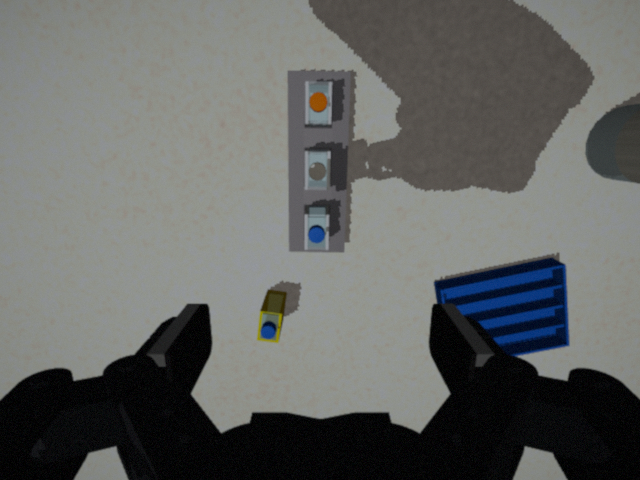

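The blue stopper is at (317,233), white at (317,171), orange at (318,102) and the yellow decoy at (270,325). The rack edges sit almost vertical in the image.

Run:
```python
from h import *
c=np.load("pics/w4.npy",allow_pickle=True).item();f=cv2.imread("pics/w4.png");hs=cv2.cvtColor(f,cv2.COLOR_BGR2HSV)
def cen(lo,hi,r):
    x0,y0,x1,y1=r;m=cv2.inRange(hs,lo,hi)[y0:y1,x0:x1];k,l,st,ce=cv2.connectedComponentsWithStats(m);i=1+st[1:,4].argmax();return ce[i]+[x0,y0],st[i]
b,sb=cen((100,120,60),(125,255,255),(295,215,340,255));o,so=cen((5,140,120),(18,255,255),(295,80,340,125));y,sy=cen((22,120,60),(35,255,255),(245,280,295,350))
B=onz(c,*b,.067);O=onz(c,*o,.067);print(b,sb,o,so,B,O,np.linalg.norm(B-O));d=O-B;print("rack yaw",np.degrees(np.arctan2(-d[0],d[1])))
# rack outline at z=.022
E=[onz(c,*p,.022) for p in((289,71),(289.5,251),(343.5,251),(355,71))];print(np.round(E,4),np.mean(E,0))
for i,j in((0,1),(3,2)):
    q=E[i]-E[j];print(np.degrees(np.arctan2(-q[0],q[1])),np.linalg.norm(q))
# glass edges
cr=f[200:260,285:350];cv2.imwrite("pics/w4c.png",np.hstack([cv2.resize(cr,(650,600),interpolation=cv2.INTER_CUBIC)]))
print("decoy",onz(c,*y,.05))
s=bot.observe();Rm=R.from_euler("xyz",s["tool_rot"]).as_matrix()
print("tool delta mm",1e3*Rm.T@(np.array([B[0],B[1],.2107])-s["position"]))
```

```text
[316.19069767 234.40930233] [ 13  12  17  16 215] [317.8   101.436] [ 15  13  17  18 250] [ 0.4382364 -0.3629956  0.067    ] [ 0.46155526 -0.26587227  0.067     ] 0.09988347721873254
rack yaw -13.500897289713826
[[ 0.4442 -0.2337  0.022 ]
 [ 0.4071 -0.3844  0.022 ]
 [ 0.4567 -0.3955  0.022 ]
 [ 0.4973 -0.2456  0.022 ]] [ 0.45131461 -0.31478025  0.022     ]
-13.81450647123327 0.15519828863900462
-15.164607488577778 0.15529442925122197
decoy [ 0.38200295 -0.43107924  0.05      ]
tool delta mm [-3.32675485 -3.61031011  0.34929871]
```

View pics/w4c.png

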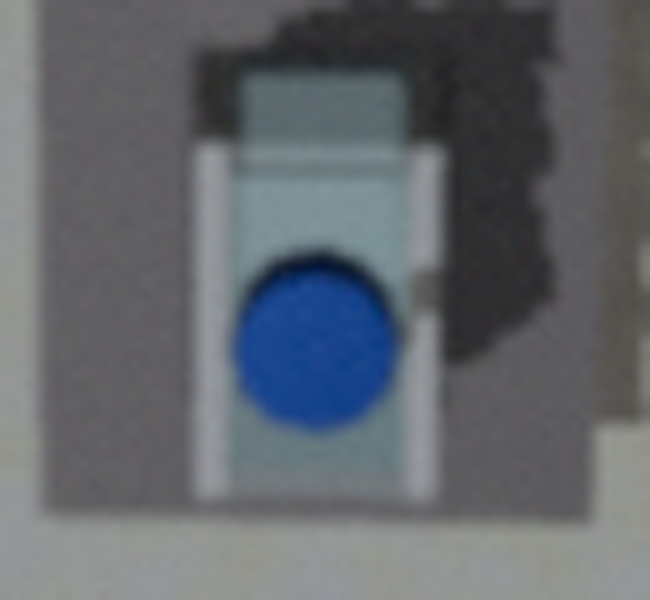

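Request:
move_arm:
  jaw: [0,0,0,0,0]
  dp:
    - [-0.004,-0.0043,0.045]
    - [0,0,0.04]
    - [0,0,0.04]
    - [0,0,0]
    - [0,0,0]
  rotation:
    - [0,0,0.0055]
    - [0,0,0]
    - [0,0,0]
    - [0,0,0]
    - [0,0,0]

```text
clock: 10.48
position: [0.4387, -0.3633, 0.1117]
tool_rot: [3.14, 0.001, 1.332]
force: [0.6, 0.1, 0.6]
grip_width: 0.0855
```

Run:
```python
from h import *
s=bot.observe();print(s["position"],s["tool_rot"],s["clock"])
c=calibration("wrist");f=grab_frame("wrist");cv2.imwrite("pics/w5.png",f);np.save("pics/w5.npy",c,allow_pickle=True)
hs=cv2.cvtColor(f,cv2.COLOR_BGR2HSV)
T=np.array(c["T"]);Rm=R.from_euler("xyz",s["tool_rot"]).as_matrix()
print("cam in tool",np.round(Rm.T@(T[:3,3]-s["position"]),4))
u,v=proj(c,(.4385,-.363,.068));x0,y0=int(u-40),int(v-40)
m=cv2.inRange(hs,(100,120,60),(125,255,255))[y0:y0+80,x0:x0+80];k,l,st,ce=cv2.connectedComponentsWithStats(m);i=1+st[1:,4].argmax();b=ce[i]+[x0,y0]
B=onz(c,*b,.0675);print(b,st[i],B,"tool delta mm",1e3*Rm.T@(B-s["position"]))
cv2.imwrite("pics/w5c.png",cv2.resize(f[y0-20:y0+100,x0-20:x0+100],(600,600),interpolation=cv2.INTER_CUBIC));print(x0-20,y0-20)
```

```text
[ 0.43873051 -0.36329214  0.11173064] [3.13987298e+00 7.12500587e-04 1.33198596e+00] 10.475
cam in tool [ 7.030e-02 -1.000e-04 -1.428e-01]
[319.36607143 273.93303571] [ 29  29  24  23 448] [ 0.43823607 -0.36298266  0.0675    ] tool delta mm [ 0.21525044 -0.62967664 44.22947918]
259 214
```

View pics/w5c.png

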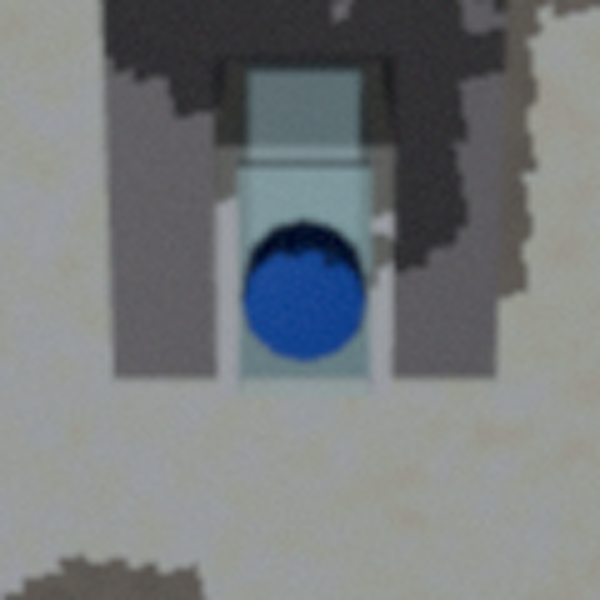

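Well centred. The cell's sides appear at 216–393 px, symmetric about the tool axis, and they're parallel to the tool. Descending and gripping now.

Request:
move_arm:
  jaw: [0,0,0,0,255,255,255,255,255]
  dp:
    - [0.0005,0,0.04]
    - [0,0,0.04]
    - [0,0,0.0245]
    - [0,0,0]
    - [0,0,0]
    - [0,0,0]
    - [0,0,0]
    - [0,0,0]
    - [0,0,0]
  rotation:
    - [0,0,0]
    - [0,0,0]
    - [0,0,0]
    - [0,0,0]
    - [0,0,0]
    - [0,0,0]
    - [0,0,0]
    - [0,0,0]
    - [0,0,0]
  squeeze: 25

```text
clock: 11.65
position: [0.4383, -0.3624, 0.0269]
tool_rot: [3.141, 0.0, 1.332]
force: [-0.8, 1.1, 6.7]
grip_width: 0.0196
```

Request:
move_arm:
  jaw: [255,255,255,255,255,255,255,255]
  dp:
    - [0,0,-0.01]
    - [0,0,-0.015]
    - [0,0,-0.03]
    - [0,0,-0.05]
    - [0,0,-0.06]
    - [0,0,-0.06]
    - [0,0,-0.055]
    - [0,0,0]
  rotation:
    - [0,0,0]
    - [0,0,0]
    - [0,0,0]
    - [0,0,0]
    - [0,0,0]
    - [0,0,0]
    - [0,0,0]
    - [0,0,0]

```text
clock: 12.65
position: [0.439, -0.3632, 0.2544]
tool_rot: [3.136, 0.002, 1.332]
force: [-0.1, -0.1, -0.9]
grip_width: 0.0195
```

Run:
```python
from h import *
s=bot.observe();print(s["position"],s["tool_rot"],s["clock"],s["grip_width"])
c=calibration("wrist");f=grab_frame("wrist");cv2.imwrite("pics/w6.png",f);np.save("pics/w6.npy",c,allow_pickle=True)
cv2.imwrite("pics/w6c.png",cv2.resize(f[240:480,160:480],(800,600)))
```

```text
[ 0.43904319 -0.36321581  0.25442889] [3.13594275e+00 1.80414220e-03 1.33169456e+00] 12.65 0.01954722649816954
```

View pics/w6c.png

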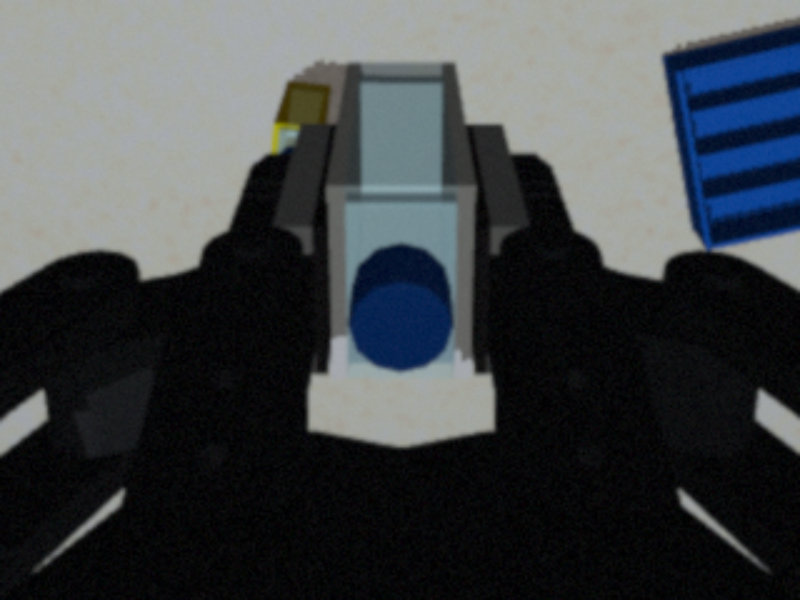

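The cell is held squarely. Its faces at 328–475 px are symmetric about the tool axis at 401, the pads touch only the frosted sides, and the stopper is clear. Next I'll measure the cell in the tool frame and plan the transfer.

Run:
```python
from h import *
c=np.load("pics/w6.npy",allow_pickle=True).item()
p,rot=[0.4387,-0.3632,0.2544],[3.1405,.001,1.332]
Rt=np.array(c["T"])[:3,:3]; # tool frame from camera: fixed mount
tc=np.array([.0703,0,-.1428]); Rc=np.array([[0,-.962,-.274],[1,0,0],[0,-.274,.962]])
Rm=R.from_euler("xyz",[np.pi,0,np.pi/2]).as_matrix();Rc=Rm.T@np.array([[1,0,0],[0,-.962,-.274],[0,.274,-.962]])
K=np.array(c["camera_matrix"])
def tz(u,v,z):
    d=Rc@np.linalg.solve(K,[160+u/2.5,240+v/2.5,1]);return tc+d*(z-tc[2])/d[2]
def tx(u,v,x):
    d=Rc@np.linalg.solve(K,[160+u/2.5,240+v/2.5,1]);return tc+d*(x-tc[0])/d[0]
print("stopper top",tz(401,320,-.041)*1e3)
print("front bottom edge @x=15",tx(401,65,.015)*1e3,"front top edge",tx(401,187,.015)*1e3, "back top edge @x=-15",tx(401,378,-.015)*1e3)
# plan
bx=np.array([.635,.040]);yaw=np.radians(90+10.9);print("turn deg",np.degrees(yaw-1.332))
```

```text
stopper top [  0.39285098   0.10595843 -41.        ]
front bottom edge @x=15 [15.          0.15115106 15.07184017] front top edge [ 15.           0.10918698 -33.13099944] back top edge @x=-15 [-15.           0.11739476 -32.24767714]
turn deg 24.58202168857435
```

Request:
move_arm:
  jaw: [255,255,255,255]
  dp:
    - [0,0,0]
    - [0,0,0]
    - [0,0,0]
    - [0,0,0]
  rotation:
    - [0,0,-0.04]
    - [0,0,-0.05]
    - [0,0,-0.0466]
    - [0,0,0]

```text
clock: 13.2
position: [0.4377, -0.3622, 0.2498]
tool_rot: [-3.141, -0.001, 1.76]
force: [-0.6, -0.4, -0.4]
grip_width: 0.0196
```

Request:
move_arm:
  jaw: [255,255,255,255,255,255,255,255,255,255]
  dp:
    - [0.03,0.022,0]
    - [0.05,0.037,0]
    - [0.055,0.041,0]
    - [0.055,0.041,0]
    - [0.055,0.041,0]
    - [0.055,0.041,0]
    - [0.055,0.041,0]
    - [0.05,0.037,0]
    - [0.044,0.034,0]
    - [0,0,0]
  rotation:
    - [0,0,0]
    - [0,0,0]
    - [0,0,0]
    - [0,0,0]
    - [0,0,0]
    - [0,0,0]
    - [0,0,0]
    - [0,0,0]
    - [0,0,0]
    - [0,0,0]

```text
clock: 14.45
position: [0.6337, 0.0451, 0.2493]
tool_rot: [-3.141, -0.001, 1.762]
force: [0.0, -0.8, -0.4]
grip_width: 0.0197
```

```bash
cat > beam.py <<'E'
from h import *
import sys
n=sys.argv[1]
S=bot.observe();p,r=S["position"],S["tool_rot"]
c=calibration("wrist");f=grab_frame("wrist");cv2.imwrite("pics/%s.png"%n,f);np.save("pics/%s.npy"%n,c,allow_pickle=True)
print(p,r,S["force"],S["clock"],S["grip_width"])
hs=cv2.cvtColor(f,cv2.COLOR_BGR2HSV);m=cv2.inRange(hs,(22,60,60),(36,255,255));m[:,:280]=0;m[:,360:]=0
k,l,st,ce=cv2.connectedComponentsWithStats(m);print(st[1:][st[1:,4]>15])
Rm=R.from_euler("xyz",r).as_matrix();i=1+st[1:,4].argmax();ys,xs=np.where(l==i)
a,b=np.polyfit(ys,xs,1);q=[Rm.T@(onz(c,a*v+b,v,.1)-p)*1e3 for v in(ys.min(),ys.max())];print("beam ends in tool mm",np.round(q,1),"angle deg",np.degrees(np.arctan2(q[0][1]-q[1][1],q[0][0]-q[1][0])),"y at 0:",q[1][1]-q[1][0]*(q[0][1]-q[1][1])/(q[0][0]-q[1][0]))
E
python3 beam.py w7
```

```text
[0.63367208 0.04512721 0.24933856] [-3.14051407e+00 -1.41898982e-03  1.76194088e+00] [ 0.02851166 -0.81364064 -0.3844736 ] 14.45 0.019731152480587943
[[317 187   2  40  78]
 [321 187   3  78 155]]
beam ends in tool mm [[ 33.9   1.5 149.4]
 [-30.2   1.5 149.3]] angle deg -0.022067125662592033 y at 0: 1.4759277355094231
```

View pics/w7.png

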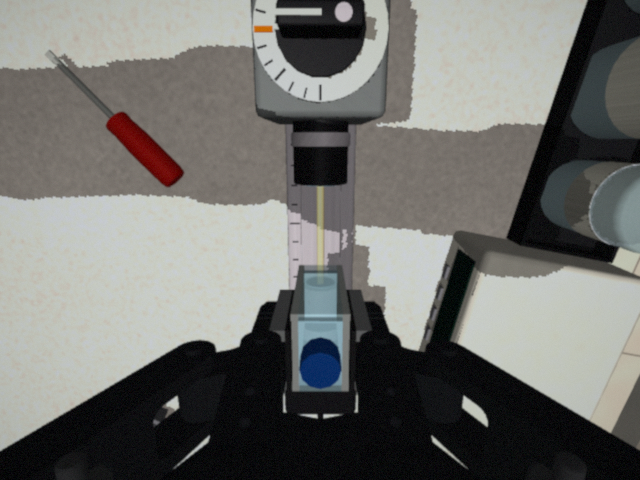

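The hover view shows the beam (columns 317–323) centred on the tool axis (320) and parallel to it, and the dial is still at zero. The cell needs only about -5 mm along the beam, then the descent.

Request:
move_arm:
  jaw: [255,255,255,255,255,255,255,255]
  dp:
    - [-0.0063,0,0]
    - [0,0,0.03]
    - [0,0,0.045]
    - [0,0,0.045]
    - [0,0,0.04]
    - [0,0,0.024]
    - [0,0,0.01]
    - [0,0,0]
  rotation:
    - [0,0,0]
    - [0,0,0]
    - [0,0,0]
    - [0,0,0]
    - [0,0,0]
    - [0,0,0]
    - [0,0,0]
    - [0,0,0]

```text
clock: 15.5
position: [0.6345, 0.0358, 0.0956]
tool_rot: [3.141, 0.0, 1.76]
force: [-0.5, -0.7, 0.3]
grip_width: 0.0195
```

```bash
python3 beam.py w8
python3 - <<'E'
from h import *
f=grab_frame("scene");c=calibration("scene");g=grab_frame("side");cs=calibration("side");w=cv2.imread("pics/w8.png")
u,v=proj(c,(.6345,.0405,.1)).astype(int);print(u,v);a=cv2.resize(f[v-30:v+30,u-40:u+40],(400,300),interpolation=cv2.INTER_CUBIC)
u,v=proj(cs,(.6345,.0405,.1)).astype(int);print(u,v);b=cv2.resize(g[v-30:v+30,u-40:u+40],(400,300),interpolation=cv2.INTER_CUBIC)
o=np.vstack([np.hstack([a,b]),np.hstack([w[180:480,120:520],np.zeros((300,400,3),np.uint8)])])
cv2.imwrite("pics/m8.png",o)
E
```

```text
[0.63450124 0.03576364 0.09563037] [3.14136328e+00 1.66042785e-04 1.76045038e+00] [-0.48816296 -0.67686617  0.27204041] 15.5 0.019477445083290034
[[315 213   5  59 264]
 [322 213   8  58 352]]
beam ends in tool mm [[43.2  2.4 -4.4]
 [20.1  2.4 -4.4]] angle deg -0.0769197767780718 y at 0: 2.4290398167701976
336 272
336 206
```

View pics/m8.png

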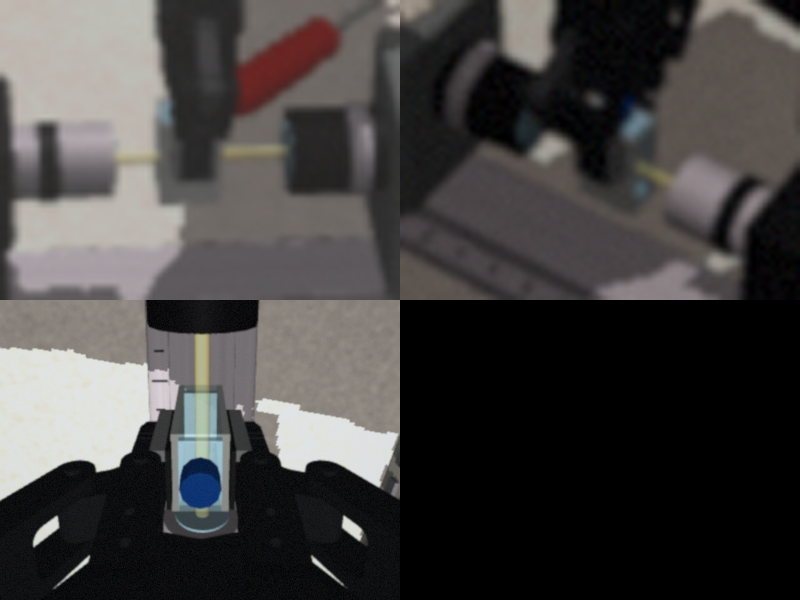

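Scene and wrist views agree. The cell sits about 5 mm towards the detector and about 1 mm off laterally, and it may be 2–3 mm high. Trimming all three.

Request:
move_arm:
  jaw: [255,255,255,255]
  dp:
    - [0.006,0.001,0.003]
    - [0,0,0]
    - [0,0,0]
    - [0,0,0]
  rotation:
    - [0,0,0]
    - [0,0,0]
    - [0,0,0]
    - [0,0,0]

```text
clock: 16.15
position: [0.6342, 0.0409, 0.093]
tool_rot: [3.142, 0.0, 1.761]
force: [0.3, 0.2, 0.5]
grip_width: 0.0195
```

```bash
python3 beam.py w9
python3 - <<'E'
from h import *
from scipy.ndimage import gaussian_filter1d
f=grab_frame("scene");c=calibration("scene");s=bot.observe()
print(s["position"],s["qd"].round(3))
th=np.radians(10.9);ex=np.array([np.cos(th),np.sin(th),0]);ey=np.array([-np.sin(th),np.cos(th),0]);M=np.array([.6345,.0405,.1])
# predicted bottom edge of far face for centred cell; observed: gradient along column through cell side next to finger
for dy in(-.013,-.0125,.0125,.013):
    u,v=proj(c,M+.010*ex+dy*ey-np.array([0,0,.025]));bu,bv=proj(c,M+dy*ey)
    col=f[int(v)-12:int(v)+13,int(round(u))].astype(int).sum(1)/3
    print("pred bottom",u.round(1),v.round(2),"beam v",bv.round(1),"rows from",int(v)-12,col.round().astype(int).tolist())
# beam row on both sides of the cell (yellow)
h=cv2.inRange(cv2.cvtColor(f,cv2.COLOR_BGR2HSV),(20,50,80),(36,255,255))
for dy in(-.03,.03):
    u,v=proj(c,M+dy*ey);u=int(u);r=np.where(h[int(v)-8:int(v)+9,u-2:u+3]>0);print("beam",u,v.round(1),(r[0].mean()+int(v)-8) if len(r[0]) else None)
print(bot.observe()["clock"])
E
```

```text
[0.63423516 0.04090411 0.09297545] [3.14150216e+00 8.76106685e-05 1.76107058e+00] [0.28021683 0.15277976 0.54589256] 16.15 0.019541664626797926
[[313 230   5  41 190]
 [321 230   7  41 253]
 [322 392   4  19  42]
 [315 394   2  15  26]]
beam ends in tool mm [[37.1  1.7 -7. ]
 [21.1  1.7 -7. ]] angle deg 0.20451276113994563 y at 0: 1.5872739861679535
[0.6342014  0.04091677 0.09292254] [-0.001 -0.     0.    -0.    -0.    -0.001  0.   ]
pred bottom 330.9 283.39 beam v 272.8 rows from 271 [88, 89, 89, 89, 89, 86, 89, 92, 92, 92, 92, 92, 104, 164, 182, 183, 180, 179, 180, 169, 166, 162, 146, 115, 96]
pred bottom 331.1 283.38 beam v 272.8 rows from 271 [88, 89, 89, 89, 89, 86, 89, 92, 92, 92, 92, 92, 104, 164, 182, 183, 180, 179, 180, 169, 166, 162, 146, 115, 96]
pred bottom 341.4 282.94 beam v 272.3 rows from 270 [47, 72, 79, 79, 79, 80, 80, 82, 84, 91, 93, 94, 96, 99, 104, 105, 106, 105, 106, 106, 98, 93, 93, 92, 91]
pred bottom 341.6 282.93 beam v 272.3 rows from 270 [56, 94, 105, 95, 94, 96, 97, 99, 99, 99, 100, 101, 102, 104, 105, 106, 106, 107, 107, 106, 97, 92, 92, 93, 91]
beam 323 273.1 273.0
beam 348 272.0 272.44444444444446
16.25
```

```bash
python3 -c "
from h import *
print(workorder.job_done(), bot.observe()['grip_width'])"
```

```text
the job is handed in; nothing more can be done
the job is handed in; nothing more can be done
```

The job is handed in: the dial is at zero and the blue-stoppered cell is held still in the beam. No verdict came back.

- **Dial:** I turned it by its bar from about +77°, found it still about 1.8° off in a close picture, regripped and corrected it. The last measurement had the pointer at 190.9° and bench -x at 190.8° from the ticks and house edge. Measured straight from the orange mark's pixels, the reference comes out between 190.8° and 192.0°, depending on the axis estimate, so there may be up to about 1° of error. After that it was only seen at zero in passing, in the hover picture, and was not measured again.
- **Cell:** I lifted it with a 25 N grip. The close-up after the lift showed the pads on the frosted faces only, with the stopper and windows clear.
- **Position in the beam:** I trimmed it once after lowering.
  - **Sideways:** the beam is within about 0.2 mm of the tool axis and parallel to it within about 0.2°.
  - **Height:** the cell's bottom edge is where a centred cell would be, to about 1 mm. Height estimates before the trim differed by 2–3 mm.
  - **Along the gap:** it is centred to about 1 mm.
- **Steadiness and contact:** the tool is upright and at rest, with the outside force under 1 N, and the cell touches nothing there. The clock read 16.3 s of the 54 s allowed.

I did not go near the other cells, the yellow look-alike or the loose items.

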